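# Half-turn the night-light's bayonet cap and hold it for the lamp test

### The job

The night-light has its new battery in and its cap stands beside it: pick the cap up by its bar, let its two lugs down through the notches in the lamp's mouth, press it down against the battery spring and turn it clockwise half way to the lock, so that the bar points at the round studs on the collar. Finish there still gripping the cap, steady, while I see whether the lamp lights: never let it go on and click into the child lock, and leave the blocks where they are.

Things in the scene. Friction and masses are not known exactly. Their poses are not given: they have to be found in the camera images.
- cap: The loose cap, 52 mm tall, about 90 g, starting upright on its plug on the shelf. Origin: centre of the plug's underside; z up its axis, x along the bar and through both lugs; the same after half a turn. From below: white plug 52 mm across (lowest 4 mm taper to 44), 0 to 18 mm high; grey flange disc 73 mm across, 18 to 24 mm; grey bar grip, 24 to 52 mm.
- cap_bar (a point): Centre of the cap's bar grip (70 mm long along x, 16 mm wide along y, 28 mm tall), on the cap's axis, 38 mm above the plug's underside, 20 mm above the flange's underside, 14 mm below the bar's top; axes as the cap's.
- cap_lug (a point): Outer end of one of the two steel lugs on the plug, 34 mm from the axis at the cap's +x; the other is opposite. Each is 10 mm wide and 5 mm tall, from 5 to 10 mm above the plug's underside, right below the ends of the bar.
- lamp: The night-light, screwed to the shelf: round wooden foot 116 mm across, white globe 103 mm across, grey collar 86 mm across on top; 125 mm tall in all. Origin: centre of its underside; z up, x through the collar's two entry notches.
- lamp_mouth (a point): Centre of the collar's mouth, level with its top; axes as the lamp's. Bore 57 mm across, 22 mm deep. The cap goes down until its flange lies on the collar (cap_bar 20 mm above this point); its lugs are then 2 mm under the 6 mm thick lips and turn under them, only clockwise seen from above, to the lock 80 degrees on. Eased off, the spring lifts it 2 mm until the lugs bear on the lips.
- lamp_notch (a point): Middle of the entry notch at the lamp's +x, at the collar's top; the other is opposite; each has one short line beside it. A notch spans 30 degrees and widens the bore to 36 mm from the axis. The lugs pass, with about 2 mm to spare all round, when the cap's x lies along the lamp's x, either way round.
- lamp_half (a point): The half-way mark: a round black stud on the collar's top, 6 mm across, 39.5 mm from the axis, 40 degrees clockwise (seen from above) of the notch at +x. A second stud lies opposite. The bar's ends point at the studs when the cap is half way.
- lamp_lock (a point): The lock mark: two lines on the collar's top, 80 degrees clockwise of the notch at +x (a second pair opposite). From 75 degrees on, the lugs spring up 3 mm into pockets: the click, not wanted here.
- lamp_cell (a joint): How far the battery (33 mm across, its top 10 mm below the collar's top when free) is pressed down on its spring: 0 to 0.012 m. The cap meets it with its flange 8 mm above the collar, at about 3.5 N; with the flange on the collar it reads 0.008 m and takes about 10 N.
- cube: A red wooden cube of 40 mm, a bystander; origin: centre of its underside.
- roller: A yellow upright cylinder of 35 mm diameter, 55 mm tall, a bystander; origin: centre of its underside.
- arch: A blue arch block 80 mm long, 30 mm wide, 40 mm tall, a bystander; origin: centre of its underside.
- prism: A green triangle prism 60 mm long, 45 mm wide, 38 mm tall, a bystander; origin: centre of its underside.
Things that resemble listed ones, but are neither listed nor needed, are in the scene too. Of the things like the cap, leave any that is green; of the rest the larger one is meant.

How it is judged:
By the outcome, as a careful person would: the job done as asked, in the order asked, and still so for the second after the job is handed in, while the arm keeps its last pose, push and grip.
It also fails if it takes over 42 s, if anything falls off the work surface, if the arm or the gripper's body presses on something with over 40 N, if the wrist force passes 120 N, or if a joint passes its speed limit or range.

### The arm

A 6-joint arm with a two-finger parallel gripper is mounted at the origin on the work surface. World frame = base frame: x ahead of the robot, y to its left, z up, the work surface at z = 0. Lengths are in m, angles in degrees, forces in N, time in s.
With the tool pointing down it reaches from about 0.4 to 0.825 m from the base axis. Payload 7 kg.
Tool frame: the origin (TCP) lies midway between the tips of the shut fingers; the grasp point (between the pads) lies 19 mm behind it; z points along the fingers, y is the line along which they close (so a half turn about z gives the same grasp; the last joint's range is limited). The gripper opens to 88 mm and grips with 3 to 60 N. Pads are 19 mm wide; open, the fingers measure 130 mm over their backs; the gripper's body (78 mm by 193 mm) begins 47 mm behind the grasp point.
Start: joints at [-49.956, 20.546, 0.682, 0, -70.136, -16.507], TCP at [0.27, -0.619, 0.227] pointing down, gripper open.
Joint ranges: [-176.03, 176.03], [-82.01, 121.73], [-58.28, 71.71], [-173.87, 95.51], [-174.79, -0.11], [-173.66, 173.66]. Speed limits (degrees/s): [136.94, 136.94, 172.46, 180, 180, 180].

### API

Orientations are given as [roll, pitch, yaw] about the fixed x, y, z axes, in that order (R = Rz(yaw) Ry(pitch) Rx(roll)).
In Python, from plant import r gives the robot as it stands.
- The arm moves only by the tool drive_tool, never from a script. Its argument "commands" is a list of rows, each an object of numbers: "hand": the closure, from 0 (fully open) to 1 (shut); "tx", "ty", "tz": the shift along the world's x, y, z scaled (see below); "turn": the turn about the world's z scaled (see below). A call has 1 to 10 rows; each row is the pose to reach, as a shift and turn from the pose commanded when the call began; what a row does not reach only later rows make up. The controller multiplies each number of a shift by 0.6 m and each number of a turn by 90 degrees. A row lasts 1/10 s, in which the tool goes at most 50 mm and 8.59 degrees, less where a joint would pass 70% of its speed; a pose out of reach is approached as far as the arm can. A call with a number of a shift or a turn outside -1 to 1 is refused whole. A call with a gripper value outside its range is refused whole. The fingers move at their own pace and stop on an object; "grip_force" is the grip in N (left out, the last holds). Time passes only in rows, so rows that repeat a pose let the fingers close. It gives the time, the measured TCP pose, the force, the opening and the grip force at its end, in the units of the state.
- r.get_state(): the state, without advancing time (a new reading comes with each control period).
- r.capture(name): name is "side" or "top"; returns a dict with "frame" (400x640x3 uint8, red, green, blue), "fx", "fy", "cx", "cy" (pixels), "world_from_camera" (4x4, takes a point from camera to world coordinates). Camera axes: x right, y down, z forward; pixel columns grow to the right and rows downward; lengths in m; the calibration is good to about 2 mm. A picture is of the moment at which its call begins. There is no depth.
- r.close_job(): hands the job in; it is judged then, once.
Trained networks look in the newest picture that a camera, given by its name, has taken for a name from the list of things; names that differ only in an ending like _2 or _b are one class to them, and where a whole thing is asked for, a point or a joint stands for the part that bears it (a point fixed in the world has none). Each returns a list of dicts, best first, with "score" (0 to 1); they miss things now and then, are a little off and sometimes report something else, mostly with a low value. They report only what shows in the picture. A call takes as long as a camera call. They do not tell look-alikes from the thing itself.
- r.trace(label, camera): "pixels" (400x640 bool, what is visible of it) and "extent" ([left, top, right, bottom] in pixels, round what is visible of it).
The state is a dict: "time_s": time; "joints": joint angles; "qd": joint speeds; "joint_torque": joint torques, N m; "tcp_pos": TCP position; "eef_rot": TCP orientation; "contact_force": force on the tool from outside, world axes, zero at the start; "moment": the same for the moment, N m; "gripper_width": finger opening in m; "gripper_force": force on a finger pad.
Only numpy, scipy, OpenCV 4.12 (cv2) and the standard library are available. Lean on these libraries where they do the work, as an engineer would, in place of code of your own. Each camera call takes 0.05 s, during which the arm holds its last target. There are 200 camera calls.

## Working session

There is one attempt and no reset: what is moved stays moved. The work goes in short steps, Python scripts to look and compute and a tool call to move; the robot and the scene stay as the last step left them, time stands still between calls to the robot, and variables do not carry over. Pictures are saved under pics/ and viewed, at most 10 in all, crops included, and the job is handed in when it is done.

Besides the shell and the picture viewer there is one more tool, called after "Call:" by a JSON object that holds its "op" and its "data", one argument or row to a line. drive_tool: Moves the arm, as the interface text tells. Its arguments: {"type":"object","properties":{"commands":{"type":"array"},"grip_force":{"type":"number"}},"required":["commands"]}

```bash
mkdir -p pics; ls; cat > h.py <<'E'
import numpy as np, cv2
from plant import r
def save(c,name): cv2.imwrite('pics/'+name,cv2.cvtColor(c['frame'],cv2.COLOR_RGB2BGR))
def ray(c,u,v,z):
    T=np.array(c['world_from_camera']); d=T[:3,:3]@np.array([(u-c['cx'])/c['fx'],(v-c['cy'])/c['fy'],1]); o=T[:3,3]
    return o+d*(z-o[2])/d[2]
def proj(c,p):
    T=np.linalg.inv(np.array(c['world_from_camera'])); q=T[:3,:3]@np.array(p)+T[:3,3]
    return np.array([c['fx']*q[0]/q[2]+c['cx'],c['fy']*q[1]/q[2]+c['cy']])
E
python3 - <<'E'
from h import *
for n in ['top','side']:
    c=r.capture(n); save(c,n+'0.png'); T=np.array(c['world_from_camera']); print(n,c['fx'],c['cx'],c['cy'],T.round(3).tolist())
    for l in ['cap','lamp']:
        for d in r.trace(l,n): print(l,d['score'],d['extent'])
s=r.get_state();print(s)
E
```

```text
pics
top 432.3999831445803 321.71178920875144 201.28061158756728 [[-0.04, -0.975, 0.217, 0.351], [-0.999, 0.037, -0.014, 0.009], [0.006, -0.218, -0.976, 1.301], [0.0, 0.0, 0.0, 1.0]]
cap 0.84 [218.5, 242.1, 235.2, 260.2]
cap 0.74 [242.4, 269.3, 254.2, 288.7]
cap 0.56 [247.5, 230.5, 273.6, 258.2]
lamp 0.55 [350.1, 198.3, 388.4, 237.8]
side 449.03075789528134 319.25550965048143 202.66039964773677 [[-0.998, -0.032, 0.055, 0.538], [-0.062, 0.705, -0.706, 0.72], [-0.016, -0.708, -0.706, 0.806], [0.0, 0.0, 0.0, 1.0]]
cap 0.87 [336.4, 262.6, 371.6, 302.6]
cap 0.81 [395.7, 294.3, 417.4, 318.2]
lamp 0.66 [310.3, 138.4, 356.2, 202.3]
{'time_s': 0.3, 'joints': array([-4.99565038e+01,  2.05624189e+01,  6.64871429e-01, -4.39509846e-03,
       -7.01394985e+01, -1.65073297e+01]), 'qd': array([-0.01403092, -0.08141255,  0.03953016, -0.00287149, -0.06901653,
       -0.02653343]), 'joint_torque': array([ 1.24779723e-03, -5.81811726e+01,  2.92816973e+01,  6.98999316e+00,
        9.24741762e-03, -1.35890446e-04]), 'tcp_pos': array([ 0.26942981, -0.61867516,  0.22623608]), 'eef_rot': array([ 1.79963307e+02, -6.56379968e-03, -1.56465326e+02]), 'contact_force': array([ 0.8359081 , -0.53920219,  0.07902967]), 'moment': array([ 0.01714398, -0.00215311,  0.01050576]), 'gripper_force': 0.0, 'gripper_width': 0.08750960731267407}
```

View pics/top0.png

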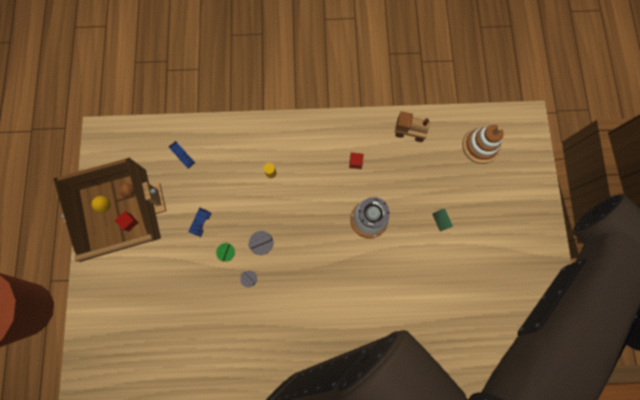

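View pics/side0.png

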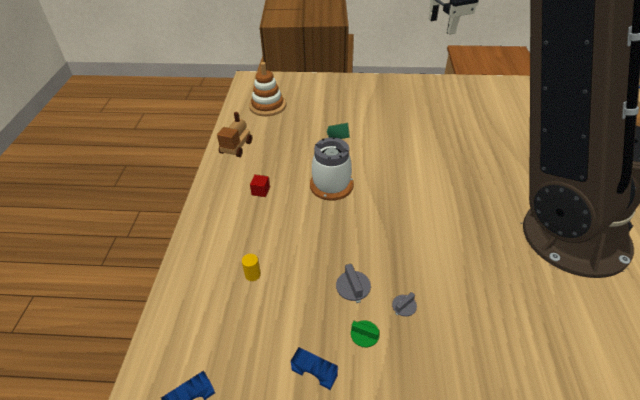

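The top view shows the large grey cap at (261,243), a small grey cap at (249,279) and a green one at (226,252). The lamp is at (370,217). In the side view the same caps are at (353,285), (404,305) and (365,333), and the lamp's mouth is at (332,152). I choose the large grey cap and will check it in a close crop.

```bash
python3 - <<'E'
from h import *
t=cv2.imread('pics/top0.png');s=cv2.imread('pics/side0.png')
f=lambda im,u,v,w=25:cv2.resize(im[v-w+5:v+w-5,u-w:u+w],(400,320) if w==25 else (400,300),interpolation=cv2.INTER_CUBIC)
g=lambda im,u,v:cv2.resize(im[v-18:v+18,u-24:u+24],(400,300),interpolation=cv2.INTER_CUBIC)
a=np.vstack([np.hstack([g(t,261,243),g(s,353,283)]),np.hstack([g(t,372,213),g(s,332,153)])])
cv2.imwrite('pics/crop1.png',a)
E
```

```text
(no output)
```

View pics/crop1.png

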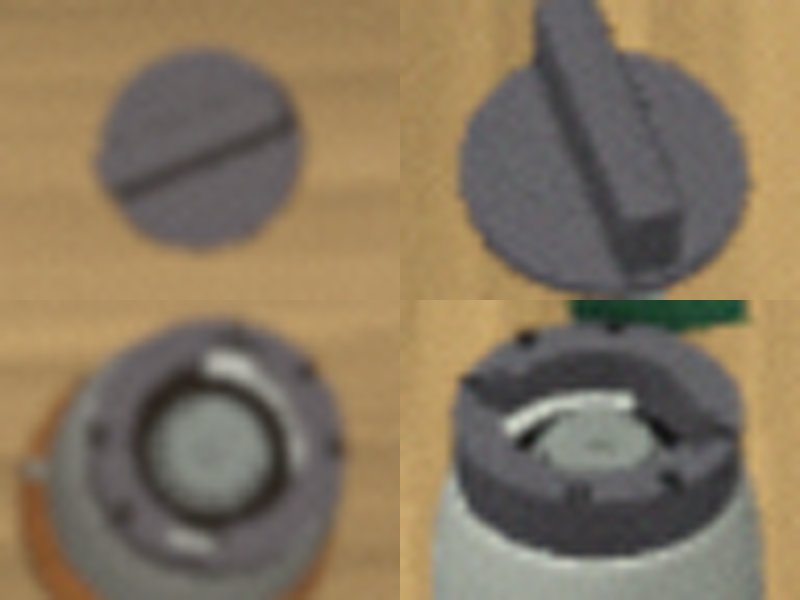

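The chosen cap is grey with a straight bar and clearly the larger of the two grey ones. The lamp's collar shows marks and notches, so I'll rectify it to measure angles.

```bash
cat >> h.py <<'E'
def rect(c,x,y,z,half=.05,n=400):
    # image: right = +x, up = +y
    w=np.float32([[x-half,y+half,z],[x+half,y+half,z],[x+half,y-half,z],[x-half,y-half,z]])
    H=cv2.getPerspectiveTransform(np.float32([[0,0],[n,0],[n,n],[0,n]]),np.float32([proj(c,p) for p in w]))
    return cv2.warpPerspective(cv2.cvtColor(c['frame'],cv2.COLOR_RGB2BGR),H,(n,n),flags=cv2.INTER_CUBIC|cv2.WARP_INVERSE_MAP)
E
python3 - <<'E'
from h import *
t=r.capture('top');s=r.capture('side')
L=(ray(t,373,211,.125)+ray(s,332,152.5,.125))/2
print('lamp',ray(t,373,211,.125),ray(s,332,152.5,.125))
for c,n in((t,'top'),(s,'side')):
    for d in r.trace('cap',n):
        m=d['pixels']; v,u=np.nonzero(m); print(n,d['score'],m.sum(),ray(c,u.mean(),v.mean(),.03))
C=ray(t,261,243,.024)
a=[rect(t,*L[:2],.125),rect(s,*L[:2],.125)]
np.save('L.npy',L);print(C,ray(s,353,286,.024))
cv2.imwrite('pics/rect1.png',np.hstack(a))
E
```

```text
lamp [ 0.57974169 -0.14928563  0.125     ] [ 0.57078764 -0.13372005  0.125     ]
top 0.79 476 [0.51610853 0.17578522 0.03      ]
top 0.69 263 [0.49240398 0.28071382 0.03      ]
side 0.91 432 [0.41211123 0.22215399 0.03      ]
side 0.91 632 [0.49107439 0.28969352 0.03      ]
side 0.56 842 [0.51426947 0.17995372 0.03      ]
[0.51578499 0.17482072 0.024     ] [0.51361996 0.17958483 0.024     ]
```

View pics/rect1.png

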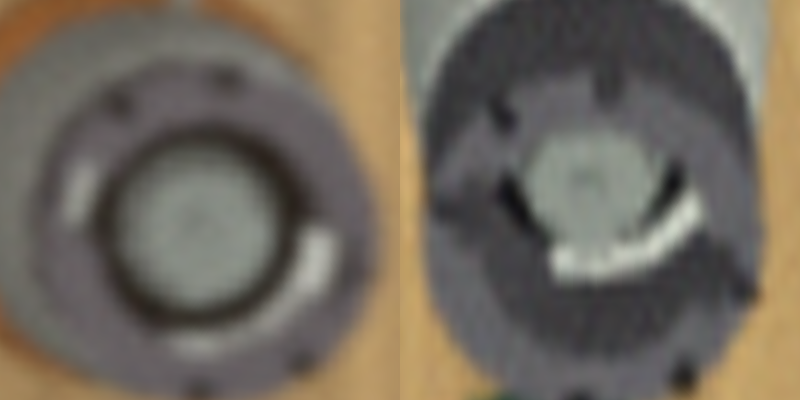

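The rectified views agree. The collar marks lie at 165° (notch), 125° (round stud) and 85° (double line), modulo 180, with opposite studs 79 mm apart as specified. The lamp centre is about (0.576, -0.151). Next, the cap's centre and bar angle.

```bash
python3 - <<'E'
from h import *
t=r.capture('top');s=r.capture('side')
a=[]
for c in(t,s):
    for z in(.024,.052):
        im=rect(c,.515,.177,z); hsv=cv2.cvtColor(im,cv2.COLOR_BGR2HSV)
        m=(hsv[...,1]<70).astype(np.uint8)
        n,lab,st,ce=cv2.connectedComponentsWithStats(m); k=1+st[1:,4].argmax()
        cnt=max(cv2.findContours((lab==k).astype(np.uint8),cv2.RETR_EXTERNAL,cv2.CHAIN_APPROX_NONE)[0],key=len)
        e=cv2.fitEllipse(cnt); print(z,e,'world',.515+(e[0][0]-200)/4e3,.177-(e[0][1]-200)/4e3)
        for d in range(0,400,100): im[d,::8]=255; im[::8,d]=255
        a.append(cv2.resize(im,(300,300)))
cv2.imwrite('pics/rect2.png',np.vstack([np.hstack(a[:2]),np.hstack(a[2:])]))
E
```

```text
0.024 ((211.49732971191406, 202.96798706054688), (281.3890686035156, 283.6782531738281), 36.73461151123047) world 0.5178743324279785 0.17625800323486326
0.052 ((196.851318359375, 217.6532440185547), (275.2080993652344, 277.4382629394531), 35.738525390625) world 0.5142128295898437 0.1725866889953613
0.024 ((197.98130798339844, 210.98936462402344), (277.2912292480469, 343.2674255371094), 168.19552612304688) world 0.5144953269958497 0.17425265884399413
0.052 ((202.54420471191406, 142.17770385742188), (268.8509826660156, 327.0109558105469), 167.88772583007812) world 0.5156360511779785 0.19145557403564453
```

View pics/rect2.png

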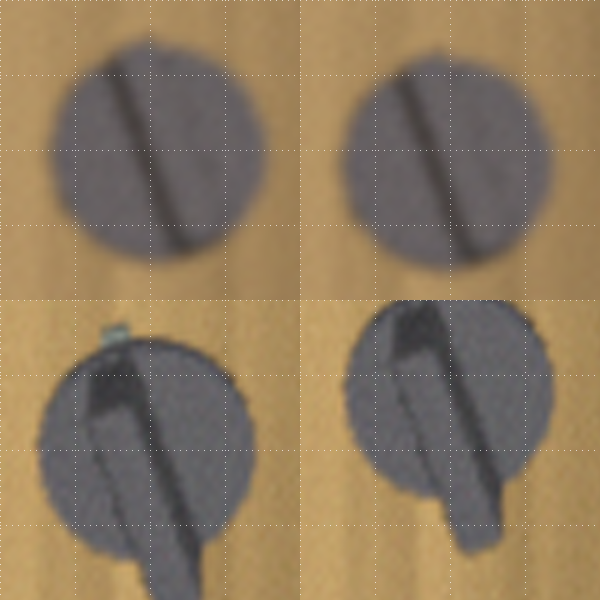

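The flange measures about 72 mm across. The cap centre is about (0.516, 0.177) and the bar lies at about 110.5°. The plan is a tool yaw of -69.5° to grasp, -14.8° to insert and -54.8° at half way.

Call:
{"op": "drive_tool", "data": {
  "commands": [
    {"tx":0.205,"ty":0.66,"turn":0.9667,"hand":0.45},
    {"tx":0.205,"ty":0.66,"turn":0.9667,"hand":0.45},
    {"tx":0.205,"ty":0.66,"turn":0.9667,"hand":0.45},
    {"tx":0.205,"ty":0.66,"turn":0.9667,"hand":0.45},
    {"tx":0.205,"ty":0.66,"turn":0.9667,"hand":0.45},
    {"tx":0.205,"ty":0.66,"turn":0.9667,"hand":0.45},
    {"tx":0.205,"ty":0.66,"turn":0.9667,"hand":0.45},
    {"tx":0.205,"ty":0.66,"turn":0.9667,"hand":0.45},
    {"tx":0.205,"ty":0.66,"turn":0.9667,"hand":0.45},
    {"tx":0.205,"ty":0.66,"turn":0.9667,"hand":0.45}
  ],
  "grip_force": 50
}}

```text
invalid input
```

Call:
{"op": "drive_tool", "data": {
  "commands": [
    {"hand":0.45,"tx":0.205,"ty":0.66,"tz":0,"turn":0.967},
    {"hand":0.45,"tx":0.205,"ty":0.66,"tz":0,"turn":0.967},
    {"hand":0.45,"tx":0.205,"ty":0.66,"tz":0,"turn":0.967},
    {"hand":0.45,"tx":0.205,"ty":0.66,"tz":0,"turn":0.967},
    {"hand":0.45,"tx":0.205,"ty":0.66,"tz":0,"turn":0.967},
    {"hand":0.45,"tx":0.205,"ty":0.66,"tz":0,"turn":0.967},
    {"hand":0.45,"tx":0.205,"ty":0.66,"tz":0,"turn":0.967},
    {"hand":0.45,"tx":0.205,"ty":0.66,"tz":0,"turn":0.967},
    {"hand":0.45,"tx":0.205,"ty":0.66,"tz":0,"turn":0.967},
    {"hand":0.45,"tx":0.205,"ty":0.66,"tz":0,"turn":0.967}
  ],
  "grip_force": 50
}}

```text
time_s: 1.6
tcp_pos: [0.3934, -0.2207, 0.2272]
eef_rot: [-179.9, -0.0, -69.9]
contact_force: [-0.5, 1.3, -0.2]
gripper_width: 0.0479
gripper_force: 0.0
```

Call:
{"op": "drive_tool", "data": {
  "commands": [
    {"hand":0.45,"tx":0.205,"ty":0.667,"tz":-0.2,"turn":0.005},
    {"hand":0.45,"tx":0.205,"ty":0.667,"tz":-0.2,"turn":0.005},
    {"hand":0.45,"tx":0.205,"ty":0.667,"tz":-0.2,"turn":0.005},
    {"hand":0.45,"tx":0.205,"ty":0.667,"tz":-0.2,"turn":0.005},
    {"hand":0.45,"tx":0.205,"ty":0.667,"tz":-0.2,"turn":0.005},
    {"hand":0.45,"tx":0.205,"ty":0.667,"tz":-0.2,"turn":0.005},
    {"hand":0.45,"tx":0.205,"ty":0.667,"tz":-0.2,"turn":0.005},
    {"hand":0.45,"tx":0.205,"ty":0.667,"tz":-0.2,"turn":0.005},
    {"hand":0.45,"tx":0.205,"ty":0.667,"tz":-0.2,"turn":0.005},
    {"hand":0.45,"tx":0.205,"ty":0.667,"tz":-0.2,"turn":0.005}
  ]
}}

```text
time_s: 2.6
tcp_pos: [0.5163, 0.1809, 0.105]
eef_rot: [179.9, -0.0, -69.9]
contact_force: [-0.3, -0.4, 0.3]
gripper_width: 0.0483
gripper_force: 0.0
```

```bash
python3 - <<'E'
from h import *
s=r.capture('side'); st=r.get_state(); p=st['tcp_pos']; print(p,st['eef_rot'],st['time_s'])
im=cv2.cvtColor(s['frame'],cv2.COLOR_RGB2BGR)
for q,col in((p,(0,0,255)),([*p[:2],.052],(0,255,0))):
    u,v=proj(s,q); cv2.circle(im,(int(u*1),int(v*1)),1,col,-1)
cv2.imwrite('pics/near1.png',cv2.resize(im[200:335,260:440],(800,600),interpolation=cv2.INTER_CUBIC))
E
```

```text
[0.51554514 0.17904993 0.10548756] [ 1.79911963e+02 -3.29809451e-02 -6.99281099e+01] 2.65
```

View pics/near1.png

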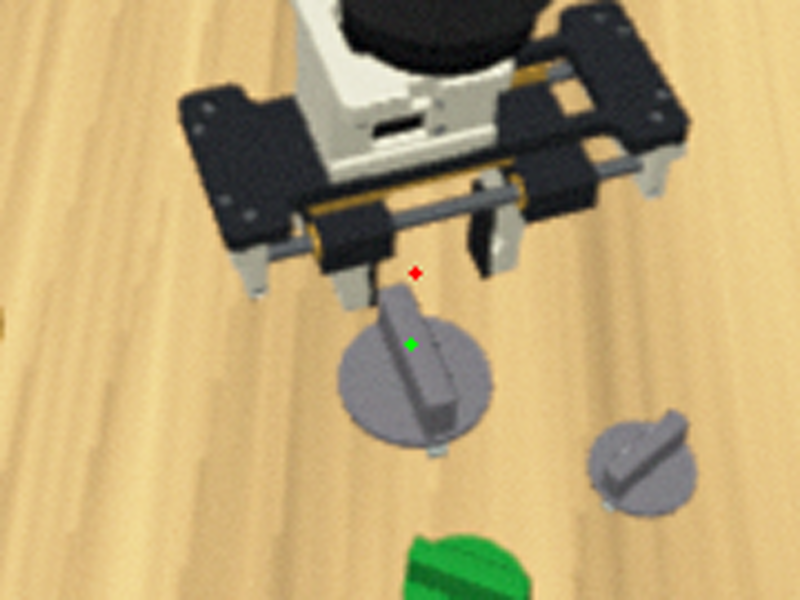

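The fingers straddle the large grey cap's bar. The projected grasp point at (411,345) in the crop lies on the bar top, whose middle is near (416,348). I'll descend and grip.

Call:
{"op": "drive_tool", "data": {
  "commands": [
    {"hand":0.45,"tx":0,"ty":0,"tz":-0.07,"turn":0},
    {"hand":0.45,"tx":0,"ty":0,"tz":-0.128,"turn":0},
    {"hand":0.45,"tx":0,"ty":0,"tz":-0.128,"turn":0},
    {"hand":1,"tx":0,"ty":0,"tz":-0.128,"turn":0},
    {"hand":1,"tx":0,"ty":0,"tz":-0.128,"turn":0},
    {"hand":1,"tx":0,"ty":0,"tz":-0.128,"turn":0},
    {"hand":1,"tx":0,"ty":0,"tz":-0.128,"turn":0},
    {"hand":1,"tx":0,"ty":0,"tz":-0.128,"turn":0}
  ],
  "grip_force": 50
}}

```text
time_s: 3.45
tcp_pos: [0.5159, 0.1776, 0.0307]
eef_rot: [-179.9, 0.0, -70.1]
contact_force: [0.2, -0.6, 3.1]
gripper_width: 0.0153
gripper_force: 50.0
```

Call:
{"op": "drive_tool", "data": {
  "commands": [
    {"hand":1,"tx":0,"ty":0,"tz":0.08,"turn":0},
    {"hand":1,"tx":0,"ty":0,"tz":0.16,"turn":0},
    {"hand":1,"tx":0,"ty":0,"tz":0.24,"turn":0},
    {"hand":1,"tx":0.1,"ty":-0.547,"tz":0.3,"turn":0.614},
    {"hand":1,"tx":0.1,"ty":-0.547,"tz":0.3,"turn":0.614},
    {"hand":1,"tx":0.1,"ty":-0.547,"tz":0.3,"turn":0.614},
    {"hand":1,"tx":0.1,"ty":-0.547,"tz":0.3,"turn":0.614},
    {"hand":1,"tx":0.1,"ty":-0.547,"tz":0.3,"turn":0.614},
    {"hand":1,"tx":0.1,"ty":-0.547,"tz":0.3,"turn":0.614},
    {"hand":1,"tx":0.1,"ty":-0.547,"tz":0.3,"turn":0.614}
  ]
}}

```text
time_s: 4.45
tcp_pos: [0.5725, -0.1349, 0.2083]
eef_rot: [-180.0, -0.0, -15.2]
contact_force: [0.6, 0.3, 0.1]
gripper_width: 0.0156
gripper_force: 50.0
```

Call:
{"op": "drive_tool", "data": {
  "commands": [
    {"hand":1,"tx":0,"ty":0,"tz":0,"turn":0},
    {"hand":1,"tx":0,"ty":0,"tz":0,"turn":0},
    {"hand":1,"tx":0,"ty":0,"tz":0,"turn":0}
  ]
}}

```text
time_s: 4.75
tcp_pos: [0.5723, -0.1327, 0.2077]
eef_rot: [-180.0, 0.0, -15.6]
contact_force: [-0.2, 0.4, -0.9]
gripper_width: 0.0157
gripper_force: 50.0
```

```bash
python3 - <<'E'
from h import *
st=r.get_state(); print(st['tcp_pos'],st['eef_rot'],st['contact_force'])
t=r.capture('top');s=r.capture('side');save(t,'t2.png');save(s,'s2.png')
p=st['tcp_pos'];zb=p[2]-.0305
def crop(c,q,w=44,h=33):
    u,v=map(int,proj(c,q)); im=cv2.cvtColor(c['frame'],cv2.COLOR_RGB2BGR); print('crop origin',u-w,v-h); return cv2.resize(im[v-h:v+h,u-w:u+w],(800,600),interpolation=cv2.INTER_CUBIC)
cv2.imwrite('pics/side2.png',crop(s,[*p[:2],.16]))
for d in r.trace('cap_bar','side')[:2]: print(d['score'],d['extent'])
E
```

```text
[ 0.57227817 -0.13271801  0.2076555 ] [-1.79992471e+02  3.14094507e-02 -1.55848542e+01] [-0.20903838  0.44867307 -0.90261472]
crop origin 287 108
0.93 [392.9, 297.5, 418.6, 315.6]
0.89 [318.4, 113.1, 349.5, 141.4]
```

View pics/side2.png

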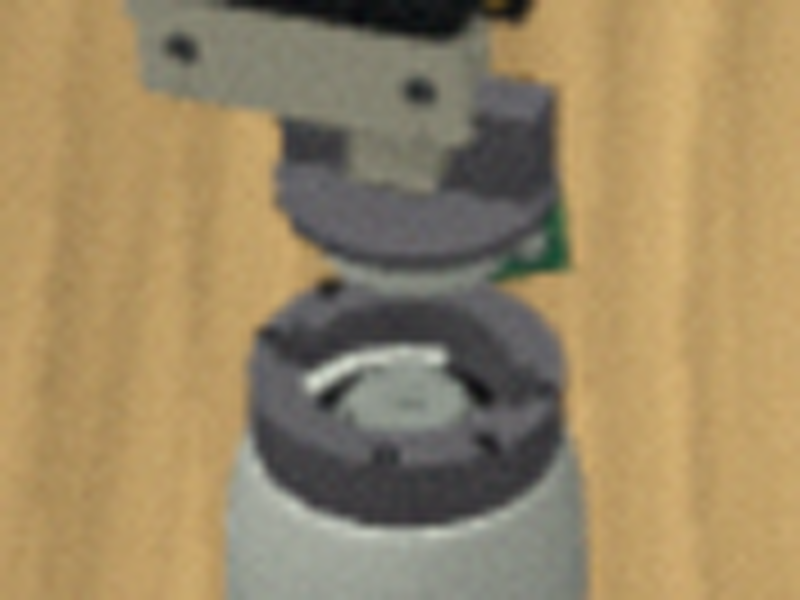

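Side view: the held cap is over the lamp. Its flange spans x=278–556 in the crop and the collar spans 250–566, and the arm is still about 18 mm short in y. Now the numbers for the correction.

```bash
python3 - <<'E'
from h import *
s=r.capture('side'); p=r.get_state()['tcp_pos']; print(p, r.get_state()['eef_rot'])
print('cap by side',ray(s,287+417/9.09,108+187.3/9.09,p[2]-.0125))
# predicted flange rim extents for cap at TCP, collar rims for candidate lamp
a=np.linspace(0,2*np.pi,181)
def ext(x,y,z,R):
    q=np.array([proj(s,[x+R*np.cos(b),y+R*np.sin(b),z]) for b in a]); q=(q-[287,108])*9.09
    return q[:,0].min(),q[:,0].max(),q[:,1].min(),q[:,1].max()
print('flange bottom pred',np.round(ext(p[0],p[1],p[2]-.0125,.0365)),'seen 278 556 - 268')
print('collar top pred',np.round(ext(.5737,-.1522,.125,.043)),'seen 250 566 ~280 -')
for l,dz in(('notch',0),('half',-40),('lock',-80)):
    for k in(0,180):
        b=np.radians(-14.8+dz+k); print(l,((proj(s,[.5737+.0395*np.cos(b),-.1522+.0395*np.sin(b),.125])-[287,108])*9.09).round())
E
```

```text
[ 0.57260358 -0.13209688  0.20793023] [-1.79996589e+02  3.98744850e-04 -1.54397140e+01]
cap by side [ 0.5690333  -0.13328615  0.19543023]
flange bottom pred [259. 547. 107. 277.] seen 278 556 - 268
collar top pred [241. 561. 265. 463.] seen 250 566 ~280 -
notch [262. 335.]
notch [542. 388.]
half [323. 286.]
half [482. 439.]
lock [419. 273.]
lock [382. 454.]
```

Call:
{"op": "drive_tool", "data": {
  "commands": [
    {"hand":1,"tx":0.006,"ty":-0.03,"tz":0,"turn":0.007},
    {"hand":1,"tx":0.006,"ty":-0.03,"tz":-0.03,"turn":0.007},
    {"hand":1,"tx":0.006,"ty":-0.03,"tz":-0.06,"turn":0.007},
    {"hand":1,"tx":0.006,"ty":-0.03,"tz":-0.075,"turn":0.007},
    {"hand":1,"tx":0.006,"ty":-0.03,"tz":-0.075,"turn":0.007},
    {"hand":1,"tx":0.006,"ty":-0.03,"tz":-0.075,"turn":0.007},
    {"hand":1,"tx":0.006,"ty":-0.03,"tz":-0.075,"turn":0.007}
  ]
}}

```text
time_s: 5.65
tcp_pos: [0.5769, -0.151, 0.1639]
eef_rot: [-180.0, -0.1, -14.8]
contact_force: [-0.3, -0.7, -0.2]
gripper_width: 0.0156
gripper_force: 50.0
```

```bash
python3 - <<'E'
from h import *
st=r.get_state(); print(st['tcp_pos'],st['eef_rot'],st['contact_force'],st['time_s'])
s=r.capture('side');t=r.capture('top')
im=lambda c:cv2.cvtColor(c['frame'],cv2.COLOR_RGB2BGR)
a=cv2.resize(im(s)[115:175,292:372],(800,600),interpolation=cv2.INTER_CUBIC)
cv2.imwrite('pics/side3.png',a);save(t,'t3.png')
p=st['tcp_pos']
def ext(x,y,z,R):
    q=np.array([proj(s,[x+R*np.cos(b),y+R*np.sin(b),z]) for b in np.linspace(0,6.283,181)]); q=(q-[292,115])*10
    return q[:,0].min(),q[:,0].max(),q[:,1].min(),q[:,1].max()
L=(.5727,-.1514)
print('flange bottom if on side-lamp axis',np.round(ext(*L,p[2]-.0125,.0365)),'collar',np.round(ext(*L,.125,.043)))
E
```

```text
[ 0.57693658 -0.15100565  0.16388185] [-1.79989307e+02 -8.67207707e-02 -1.48483300e+01] [-0.28058965 -0.73882642 -0.16179947] 5.65
flange bottom if on side-lamp axis [244. 548. 153. 337.] collar [219. 571. 223. 442.]
```

View pics/side3.png

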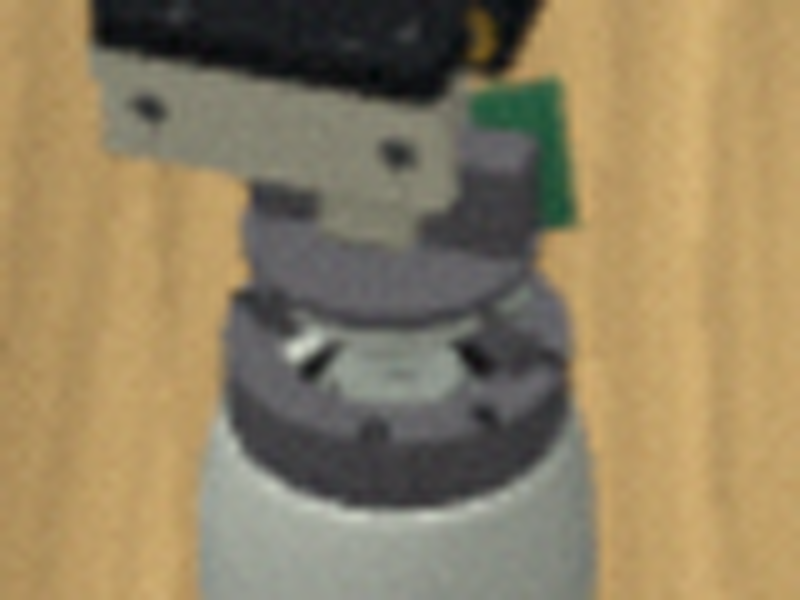

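The cap hovers over the mouth with the collar marks visible at crop positions (376,430) and (485,413). The flange looks about 1.5 mm off to the left. I'll measure the edges at sub-pixel level.

```bash
python3 - <<'E'
from h import *
s=r.capture('side'); f=s['frame'].astype(float); p=r.get_state()['tcp_pos']; print(p)
d=f[...,0]-f[...,2]  # wood high, grey ~0
def edges(v,u0):
    row=d[v]; out=[]
    for sg in(-1,1):
        u=u0
        while not(row[u+sg*1]>35 and row[u+sg*2]>35): u+=sg
        a,b=row[u],row[u+sg]; out.append(u+sg*(35-a)/(b-a) if b!=a else u)
    return out
for v in range(132,160): print(v,np.round(edges(v,330),2),end='; ')
def sil(x,y,z0,z1,R,v):
    q=np.array([proj(s,[x+R*np.cos(b),y+R*np.sin(b),z]) for z in(z0,z1) for b in np.linspace(0,6.283,181)],np.float32)
    h=cv2.convexHull(q)[:,0]; us=[]
    for i in range(len(h)):
        a,b=h[i],h[(i+1)%len(h)]
        if (a[1]-v)*(b[1]-v)<=0 and a[1]!=b[1]: us.append(a[0]+(v-a[1])/(b[1]-a[1])*(b[0]-a[0]))
    return np.round([min(us),max(us)],2) if us else None
print()
print('flange model at TCP'); 
for v in range(135,146): print(v,sil(p[0],p[1],p[2]-.0125,p[2]-.0065,.0365,v),end='; ')
print('\ncollar model at .5727,-.1514')
for v in range(146,160): print(v,sil(.5727,-.1514,.11,.125,.043,v),end='; ')
E
```

```text
[ 0.57662349 -0.15112473  0.16358741]
132 [315.79 348.65]; 133 [316.58 348.63]; 134 [316.62 348.77]; 135 [316.46 348.91]; 136 [316.39 348.91]; 137 [315.88 348.61]; 138 [315.96 345.9 ]; 139 [316.05 345.51]; 140 [316.12 345.31]; 141 [316.53 345.06]; 142 [316.68 345.55]; 143 [316.06 346.41]; 144 [315.18 347.29]; 145 [314.59 347.92]; 146 [314.38 348.25]; 147 [314.12 348.4 ]; 148 [313.79 348.53]; 149 [313.91 348.48]; 150 [313.96 348.47]; 151 [314.07 348.16]; 152 [314.   348.13]; 153 [313.83 348.36]; 154 [313.71 348.61]; 155 [313.47 348.91]; 156 [313.27 349.28]; 157 [312.78 349.45]; 158 [312.55 349.83]; 159 [312.36 350.04]; 
flange model at TCP
135 [315.32 344.59]; 136 [314.92 344.97]; 137 [314.72 345.15]; 138 [314.7  345.17]; 139 [314.73 345.14]; 140 [314.76 345.1 ]; 141 [314.92 344.93]; 142 [315.26 344.57]; 143 [315.81 344.01]; 144 [316.57 343.23]; 145 [317.61 342.17]; 
collar model at .5727,-.1514
146 [314.33 348.75]; 147 [314.07 349.02]; 148 [313.95 349.13]; 149 [313.97 349.11]; 150 [314.   349.07]; 151 [314.03 349.03]; 152 [314.06 348.99]; 153 [314.09 348.95]; 154 [314.16 348.88]; 155 [314.36 348.67]; 156 [314.73 348.3 ]; 157 [315.25 347.78]; 158 [315.96 347.07]; 159 [316.87 346.15];
```

Call:
{"op": "drive_tool", "data": {
  "commands": [
    {"hand":1,"tx":-0.0025,"ty":0,"tz":0,"turn":0},
    {"hand":1,"tx":-0.0025,"ty":0,"tz":-0.006,"turn":0},
    {"hand":1,"tx":-0.0025,"ty":0,"tz":-0.012,"turn":0},
    {"hand":1,"tx":-0.0025,"ty":0,"tz":-0.018,"turn":0},
    {"hand":1,"tx":-0.0025,"ty":0,"tz":-0.022,"turn":0},
    {"hand":1,"tx":-0.0025,"ty":0,"tz":-0.025,"turn":0},
    {"hand":1,"tx":-0.0025,"ty":0,"tz":-0.025,"turn":0}
  ]
}}

```text
time_s: 6.5
tcp_pos: [0.5746, -0.1512, 0.1474]
eef_rot: [180.0, 0.0, -14.9]
contact_force: [0.1, 0.7, -1.5]
gripper_width: 0.0156
gripper_force: 50.0
```

Call:
{"op": "drive_tool", "data": {
  "commands": [
    {"hand":1,"tx":0,"ty":0,"tz":-0.003,"turn":0},
    {"hand":1,"tx":0,"ty":0,"tz":-0.006,"turn":0},
    {"hand":1,"tx":0,"ty":0,"tz":-0.009,"turn":0},
    {"hand":1,"tx":0,"ty":0,"tz":-0.012,"turn":0},
    {"hand":1,"tx":0,"ty":0,"tz":-0.012,"turn":0}
  ]
}}

```text
time_s: 7.0
tcp_pos: [0.5751, -0.1513, 0.1412]
eef_rot: [180.0, -0.1, -14.9]
contact_force: [-1.7, -0.0, 6.5]
gripper_width: 0.0159
gripper_force: 50.0
```

Call:
{"op": "drive_tool", "data": {
  "commands": [
    {"hand":1,"tx":0,"ty":0,"tz":-0.003,"turn":0},
    {"hand":1,"tx":0,"ty":0,"tz":-0.005,"turn":0},
    {"hand":1,"tx":0,"ty":0,"tz":-0.0065,"turn":0},
    {"hand":1,"tx":0,"ty":0,"tz":-0.0065,"turn":0},
    {"hand":1,"tx":0,"ty":0,"tz":-0.0065,"turn":0}
  ]
}}

```text
time_s: 7.5
tcp_pos: [0.5751, -0.1513, 0.1379]
eef_rot: [180.0, -0.1, -14.9]
contact_force: [-2.0, 0.9, 8.6]
gripper_width: 0.0157
gripper_force: 50.0
```

Call:
{"op": "drive_tool", "data": {
  "commands": [
    {"hand":1,"tx":0,"ty":0,"tz":-0.001,"turn":0},
    {"hand":1,"tx":0,"ty":0,"tz":-0.002,"turn":0},
    {"hand":1,"tx":0,"ty":0,"tz":-0.002,"turn":0},
    {"hand":1,"tx":0,"ty":0,"tz":-0.002,"turn":0}
  ]
}}

```text
time_s: 7.9
tcp_pos: [0.5752, -0.1512, 0.1377]
eef_rot: [180.0, -0.1, -14.8]
contact_force: [-6.3, 3.4, 15.1]
gripper_width: 0.0154
gripper_force: 50.0
```

Call:
{"op": "drive_tool", "data": {
  "commands": [
    {"hand":1,"tx":-0.001,"ty":0.0003,"tz":0,"turn":0},
    {"hand":1,"tx":-0.001,"ty":0.0003,"tz":0,"turn":0},
    {"hand":1,"tx":-0.001,"ty":0.0003,"tz":0,"turn":-0.03},
    {"hand":1,"tx":-0.001,"ty":0.0003,"tz":0,"turn":-0.06},
    {"hand":1,"tx":-0.001,"ty":0.0003,"tz":0,"turn":-0.09},
    {"hand":1,"tx":-0.001,"ty":0.0003,"tz":0,"turn":-0.12},
    {"hand":1,"tx":-0.001,"ty":0.0003,"tz":0,"turn":-0.15},
    {"hand":1,"tx":-0.001,"ty":0.0003,"tz":0,"turn":-0.15}
  ]
}}

```text
time_s: 8.7
tcp_pos: [0.5759, -0.1516, 0.1378]
eef_rot: [-180.0, -0.2, -28.4]
contact_force: [-0.6, -0.3, 12.7]
gripper_width: 0.0154
gripper_force: 50.0
```

```bash
python3 - <<'E'
from h import *
st=r.get_state(); print({k:np.round(st[k],3) for k in('tcp_pos','eef_rot','contact_force','moment','gripper_width','time_s')})
E
```

```text
{'tcp_pos': array([ 0.576, -0.152,  0.138]), 'eef_rot': array([-179.952,   -0.24 ,  -28.419]), 'contact_force': array([-0.608, -0.331, 12.669]), 'moment': array([-0.192,  0.589, -0.022]), 'gripper_width': np.float64(0.015), 'time_s': np.float64(8.7)}
```

Call:
{"op": "drive_tool", "data": {
  "commands": [
    {"hand":1,"tx":0,"ty":0,"tz":0,"turn":-0.04},
    {"hand":1,"tx":0,"ty":0,"tz":0,"turn":-0.08},
    {"hand":1,"tx":0,"ty":0,"tz":0,"turn":-0.12},
    {"hand":1,"tx":0,"ty":0,"tz":0,"turn":-0.16},
    {"hand":1,"tx":0,"ty":0,"tz":0,"turn":-0.2},
    {"hand":1,"tx":0,"ty":0,"tz":0,"turn":-0.24},
    {"hand":1,"tx":0,"ty":0,"tz":0,"turn":-0.275},
    {"hand":1,"tx":0,"ty":0,"tz":0,"turn":-0.294},
    {"hand":1,"tx":0,"ty":0,"tz":0,"turn":-0.294},
    {"hand":1,"tx":0,"ty":0,"tz":0,"turn":-0.294}
  ]
}}

```text
time_s: 9.7
tcp_pos: [0.5761, -0.1512, 0.1378]
eef_rot: [-179.8, -0.2, -54.8]
contact_force: [0.2, 1.4, 11.0]
gripper_width: 0.0157
gripper_force: 50.0
```

```bash
python3 - <<'E'
from h import *
s=r.capture('side');t=r.capture('top');st=r.get_state(); print({k:np.round(st[k],3) for k in('tcp_pos','eef_rot','contact_force','moment','gripper_width','time_s')})
im=cv2.cvtColor(s['frame'],cv2.COLOR_RGB2BGR)
cv2.imwrite('pics/side4.png',cv2.resize(im[120:180,292:372],(800,600),interpolation=cv2.INTER_CUBIC))
for k in(0,180):
    b=np.radians(-54.8+k); print(((proj(s,[.573+.0395*np.cos(b),-.1516+.0395*np.sin(b),.125])-[292,120])*10).round())
E
```

```text
{'tcp_pos': array([ 0.576, -0.151,  0.138]), 'eef_rot': array([-179.812,   -0.186,  -54.785]), 'contact_force': array([-0.46 ,  0.757, 11.216]), 'moment': array([0.515, 0.321, 0.065]), 'gripper_width': np.float64(0.016), 'time_s': np.float64(9.8)}
[309. 197.]
[483. 365.]
```

View pics/side4.png

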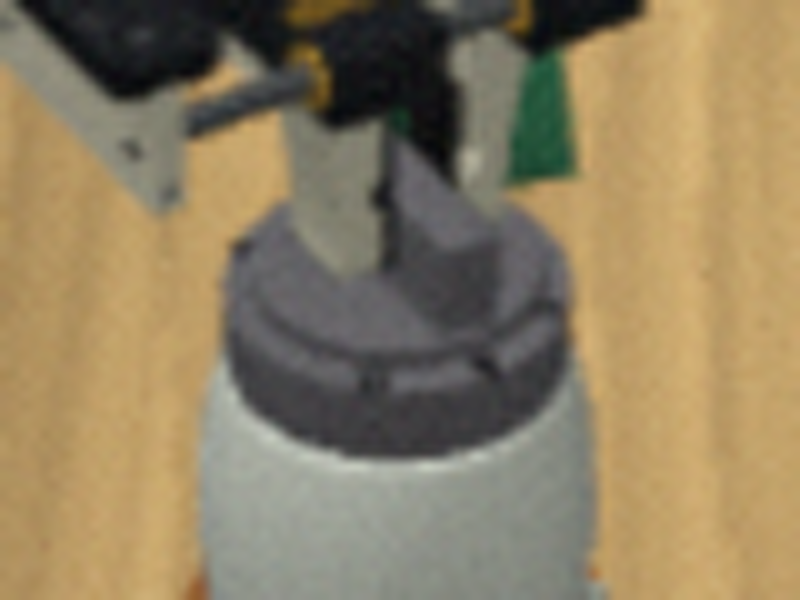

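The cap is seated flush. The stud shows at (485,363), next to the bar's end face at about x=430–497. I'll check that end against a projected model.

```bash
python3 - <<'E'
from h import *
s=r.capture('side')
for yaw in(-50,-54.8,-59):
    b=np.radians(yaw);e=np.array([np.cos(b),np.sin(b)]);n=np.array([-e[1],e[0]])
    for z in(.131,.159): 
        print(yaw,z,[((proj(s,[*(np.array([.573,-.1516])-.035*e+k*.008*n),z])-[292,120])*10).round().tolist() for k in(-1,1)])
E
```

```text
-50 0.131 [[509.0, 318.0], [457.0, 344.0]]
-50 0.159 [[512.0, 224.0], [459.0, 250.0]]
-54.8 0.131 [[501.0, 324.0], [445.0, 347.0]]
-54.8 0.159 [[504.0, 230.0], [447.0, 253.0]]
-59 0.131 [[493.0, 329.0], [435.0, 349.0]]
-59 0.159 [[496.0, 235.0], [436.0, 255.0]]
```

```bash
python3 - <<'E'
from h import *
fr=np.mean([r.capture('side')['frame'].astype(float) for _ in range(3)],0).astype(np.uint8); s=r.capture('side')
K=20; u0,v0=316,130
im=cv2.resize(cv2.cvtColor(fr,cv2.COLOR_RGB2BGR)[v0:v0+30,u0:u0+40],(800,600),interpolation=cv2.INTER_CUBIC)
im=np.clip(im.astype(float)*1.6,0,255).astype(np.uint8)
P=lambda q:tuple(((proj(s,q)-[u0,v0]+.5)*K).astype(int).tolist())
for yaw,col in((-54.8,(0,255,0)),(-59,(0,0,255))):
    b=np.radians(yaw);e=np.array([np.cos(b),np.sin(b)]);n=np.array([-e[1],e[0]]);c=np.array([.573,-.1516])
    q=lambda f,k,z:P([*(c-f*.035*e+k*.008*n),z])
    for a,bb in((q(1,-1,.131),q(1,-1,.159)),(q(1,1,.131),q(1,1,.159)),(q(1,-1,.159),q(1,1,.159)),(q(1,-1,.131),q(1,1,.131)),(q(1,1,.159),q(-1,1,.159)),(q(1,-1,.159),q(-1,-1,.159))): cv2.line(im,a,bb,col,1)
b=np.radians(np.arange(0,360,3))
for a in b: cv2.circle(im,P([.573+.0365*np.cos(a),-.1516+.0365*np.sin(a),.125]),1,(255,255,0),-1)
cv2.imwrite('pics/fin.png',im)
E
```

```text
(no output)
```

View pics/fin.png

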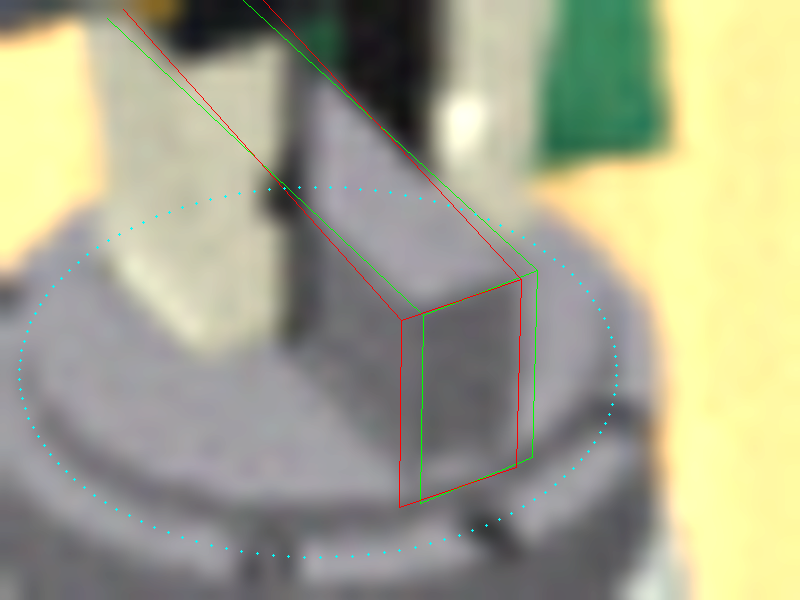

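The rendered model and the image agree: the bar end points at the stud to within about 2°. The lugs turned freely under the lips, and the cap is held down at about 11 N. I'm handing in.

```bash
python3 - <<'E'
from h import *
st=r.get_state(); print(st['tcp_pos'],st['eef_rot'],st['contact_force'],st['qd'].round(2),st['time_s']); print(r.close_job())
E
```

```text
[ 0.5761621  -0.15118592  0.13779243] [-179.80778197   -0.19150675  -54.78147904] [-0.49474064  1.80623734 11.37024325] [-0.08  0.02 -0.06 -0.08 -0.02 -0.06] 10.05
the job is handed in; nothing more can be done
None
```

The job is handed in at 10.05 s: the large grey cap went in through the notches, is held pressed down at about 11 N, and is turned 40° clockwise so its bar points at the studs to within about 2°, short of the lock; the image put the flange's front edge slightly higher than expected, so it may not be fully flush, and I did not see whether the lamp lit.

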